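Spin the specimen turntable and stop it on the gate

TASK

Flick the peg on the inspection turntable with a fingertip so that the disc, with the specimen jar on it, spins freely anticlockwise seen from above, and let it run untouched until the peg has passed the gate (the two posts on the stand) at least once. Then, on a later pass, brake the disc with a fingertip so that it stops with the peg facing the gap between the two posts; it has to stop there straight away and not be stopped elsewhere and then dragged or nudged into place. Take the hand away, leave the jar standing in the middle, and do not pick up or disturb anything on the bench.

Things in the scene. Friction and masses are not known exactly. Their poses are not given: they have to be found in the camera images.
- turntable: Grey stand, fixed to the bench, round foot 190 mm wide; origin on the bench under the disc's axis, z up. Its -x axis points from the axis to the gate: two upright steel posts, 10 mm thick, 145 mm from the axis and 25 mm to either side of the -x line, tops 76 mm above the bench (18 mm above the disc). Place and yaw differ from run to run.
- disc (a joint): Turning of the disc in its free bearing, rad; 0 = peg exactly at the gate, grows anticlockwise seen from above and counts on past 2 pi (6.28 = first passage of the gate, 12.57 = the next). Starts at rest between 1.0 and 3.4. No stops or detents. Very free: from 2 rad/s it loses only about 0.13 rad/s each second and runs on for some 15 s.
- peg (a point): Centre of the top of the upright dark steel peg on the disc, 16 mm thick, 26 mm tall above the disc, 100 mm from the axis. The disc is an aluminium plate 230 mm across, 12 mm thick, about 0.008 kg m2; from 37 to 115 mm from the axis it is smooth and bare but for this peg.
- gate (a point): Fixed point level with the disc's top, 100 mm from the axis on the line to the middle of the gap between the two posts: the peg's axis must stop within 20 mm of it seen from above. Does not turn with the disc.
- disc_centre (a point): Fixed point in the middle of the disc's top face, on the axis, 58 mm above the bench. A fingertip pressing a few newtons on the disc's top stops it at once, and it stays where it is left.
- jar: Capped amber glass specimen jar, 56 mm wide and 65 mm tall, about 160 g, loose, standing in the middle of the disc inside a low black rubber rim (73 mm across, 3.5 mm high); it turns with the disc. Origin at the centre of its underside.
- jar_tall: Loose clear jar with white cap, 52 mm wide, 100 mm tall, on the bench; to be left alone. Origin under its centre.
- jar_small: Loose small amber jar, 40 mm wide, 55 mm tall, on the bench; to be left alone. Origin under its centre.
- dish: Loose shallow white ceramic dish, 90 mm wide, 18 mm high, on the bench; to be left alone. Origin under its centre.
- weight: Loose steel balance weight with a head, 26 mm wide, 34 mm high, on the bench; to be left alone. Origin under its centre.
- slide_box: Loose wooden slide box, 80 x 110 x 35 mm; to be left alone. Origin under its centre.
- brush: Loose brush, 170 mm long, lying on the bench; to be left alone.

How it is judged:
On the way, in this order (a step that is already met when the one before it is completed fails the run):
1. the disc spins anticlockwise at more than 1 rad/s with nothing of the robot touching it (velocity of joint disc above 1 rad/s and contact force between each of the fingers, the arm and turntable below 0.05 N), for 0.1 s.
2. still running free and untouched, the peg has passed the gate once and moved on by 0.5 rad (value of joint disc above 6.783 rad and velocity of joint disc above 0.3 rad/s and contact force between each of the fingers, the arm and turntable below 0.05 N), for 0.1 s.
3. a finger brakes the turntable to a stop with the peg within 20 mm of the gate point (horizontal distance between peg and gate below 0.02 m and contact force between the fingers and turntable above 0.3 N and velocity of joint disc between -0.05 and 0.05 rad/s), for 0.1 s.
At the end, for the whole second after the job is handed in: The disc is at rest with the peg's axis within 20 mm (seen from above) of the gate point, after at least one free passage of the gate; the robot is clear; the jar stands upright in the middle of the disc (within 12 mm); the things on the bench are within 15 mm of where they began (horizontal distance between peg and gate below 0.02 m and value of joint disc above 6.783 rad and velocity of joint disc between -0.05 and 0.05 rad/s and horizontal distance between jar and disc_centre below 0.012 m and angle between jar's own z axis and vertical below 0.1 rad and z of jar in the frame of disc_centre below 0.006 m and distance of each of jar_tall, jar_small, dish, weight, slide_box, brush from where it was at the start of the episode below 0.015 m); the robot touches nothing.
It fails at once if after the first passage, the disc comes to rest (below 0.03 rad/s) anywhere but on the gate (value of joint disc above 6.783 rad and not (horizontal distance between peg and gate below 0.02 m) and velocity of joint disc between -0.03 and 0.03 rad/s).
It fails at once if the jar is lifted, tipped or pushed off the middle (not (horizontal distance between jar and disc_centre below 0.02 m and angle between jar's own z axis and vertical below 0.3 rad and z of jar in the frame of disc_centre below 0.012 m)).
It fails at once if another thing on the bench is lifted or shifted by more than 15 mm (distance of any of jar_tall, jar_small, dish, weight, slide_box, brush from where it was at the start of the episode above 0.015 m).
It also fails if it takes over 51 s, if anything falls off the work surface, if the arm or the gripper's body presses on something with over 40 N, if the wrist force passes 120 N, or if a joint passes its speed limit or range.

ROBOT

A 6-joint arm with a two-finger parallel gripper is mounted at the origin on the work surface. World frame = base frame: x ahead of the robot, y to its left, z up, the work surface at z = 0. Lengths are in m, angles in rad, forces in N, time in s.
With the tool pointing down it reaches from about 0.35 to 0.975 m from the base axis. Payload 4.9 kg.
Tool frame: the origin (TCP) lies midway between the tips of the shut fingers; the grasp point (between the pads) lies 19 mm behind it; z points along the fingers, y is the direction in which the jaws open and shut (so a half turn about z gives the same grasp; the last joint's range is limited). The gripper opens to 85 mm and grips with 20 to 120 N. Pads are 22 mm wide; open, the fingers measure 114 mm over their backs; the gripper's body (76 mm by 85 mm) begins 54 mm behind the grasp point. The pads swing forward as they close: fully open they stand 13 mm farther back than shut.
Start: joints at [1.102, 0.053, 1.613, -0, 1.476, -0.119], TCP at [0.214, 0.587, 0.203] pointing down, gripper open.
Joint ranges: [-3.01, 3.01], [-1.01, 2.22], [0.06, 2.58], [-1.02, 4.17], [0.09, 2.62], [-3.14, 3.14]. Speed limits (rad/s): [2.57, 2.57, 3.14, 3.14, 3.14, 3.14].

INTERFACE

Orientations are given as a unit quaternion [w, x, y, z].
In Python, from plant import manip, cams gives the robot as it stands.
- The arm moves only by the tool jog_arm, never from a script. Its argument "targets" is a list of rows, each a list of 4 numbers: the shift along the tool's x, y, z in m, then the turn about the tool's z in degrees. A call has 1 to 5 rows; each row is the pose to reach, as a shift and turn from the pose commanded when the call began, along the tool's axes at that moment; what a row does not reach only later rows make up. A row lasts 1/12 s, in which the tool goes at most 41.7 mm and 7.16 degrees, less where a joint would pass 70% of its speed; a pose out of reach is approached as far as the arm can. A call with a gripper value outside its range is refused whole. "fingers" is the opening, from 0 (shut) to 1 (fully open), set as the call begins (left out, the last holds). The fingers move at their own pace and stop on an object; the grip force is fixed at half the most. Time passes only in rows, so rows that repeat a pose let the fingers close. It gives the time, the measured TCP pose, the force and the opening at its end, in the units of the state.
- manip.state(): the state, without advancing time (a new reading comes with each control period).
- cams.grab_frame(name): name is "scene" or "top"; returns the picture (400x640x3 uint8, red, green, blue); there is no depth.
- cams.get_calibration(name): a dict with "camera_matrix" (3x3 intrinsics, pixels), "cam_to_world" (4x4, takes a point from camera to world coordinates). Camera axes: x right, y up, looking along -z (the intrinsics and any distortion apply to the point x, -y, -z); pixel columns grow to the right and rows downward; lengths in m; the calibration is good to about 2 mm. A picture is of the moment at which its call begins. get_calibration takes no time and is no camera call.
- manip.job_done(): hands the job in, once; it reports no verdict.
The state is a dict: "time": time; "joint_pos": joint angles; "joint_vel": joint speeds; "joint_efforts": joint torques, N m; "tool_pos": TCP position; "tool_rot": TCP orientation; "contact_force": force on the tool from outside, world axes, zero at the start; "ft_torque": the same for the moment, N m; "gripper_width": opening from 0.0 (shut) to 1.0 (fully open).
Only numpy, scipy, OpenCV 4.12 (cv2) and the standard library are available. Lean on these libraries where they do the work, as an engineer would, in place of code of your own. Each camera call takes 0.05 s, during which the arm holds its last target. There are 200 camera calls.

## Working session

There is one attempt and no reset: what is moved stays moved. The work goes in short steps, Python scripts to look and compute and a tool call to move; the robot and the scene stay as the last step left them, time stands still between calls to the robot, and variables do not carry over. Pictures are saved under pics/ and viewed, about 8 in all and at most 12, crops included, and the job is handed in when it is done.

Besides the shell and the picture viewer there is one more tool, called after "Emit:" as a command line: name --pt "numbers of a row" for each row, then --argument value for the rest. jog_arm: Moves the arm, as the interface text tells. Its arguments: {"type":"object","properties":{"targets":{"type":"array"},"fingers":{"type":"number"}},"required":["targets"]}

```bash
mkdir -p pics
python3 - <<'E'
from plant import manip, cams
import cv2, numpy as np
s=manip.state(); print(s)
for n in("scene","top"):
    c=cams.get_calibration(n); print(n,{k:np.round(v,4).tolist() if not isinstance(v,str) else v for k,v in c.items()})
a=[cams.grab_frame(n) for n in("scene","top")]
for n,i in zip(("s","t"),a): cv2.imwrite(f"pics/{n}0.png",cv2.cvtColor(i,cv2.COLOR_RGB2BGR))
E
```

```text
{'time': 0.0, 'joint_pos': array([ 1.10201411e+00,  5.33792275e-02,  1.61426976e+00, -4.65228961e-06,
        1.47602787e+00, -1.18965885e-01]), 'joint_vel': array([ 0.00187843, -0.00046577,  0.00049106,  0.00067449,  0.00078665,
       -0.00149599]), 'joint_efforts': array([ 1.53867841e-03, -3.93688703e+01, -3.70176816e+01, -9.16122508e-05,
        7.14539085e-03,  5.26684616e-06]), 'tool_pos': array([0.21387514, 0.58654396, 0.2017637 ]), 'tool_rot': array([-2.99641493e-04,  1.74017391e-01,  9.84742028e-01, -9.98096585e-04]), 'contact_force': array([-0.24575871, -0.1263829 ,  0.79953322]), 'ft_torque': array([-0.05406488, -0.04919535, -0.01486344]), 'gripper_width': 1.0009022913325327}
scene {'camera_matrix': [[451.2623, 0.0, 320.4875], [0.0, 451.2623, 199.2795], [0.0, 0.0, 1.0]], 'cam_to_world': [[-0.5424, -0.5044, 0.6718, 1.2967], [0.84, -0.3418, 0.4215, 0.4489], [0.017, 0.7929, 0.6091, 0.7704], [0.0, 0.0, 0.0, 1.0]]}
top {'camera_matrix': [[380.4617, 0.0, 312.728], [0.0, 380.4617, 204.2913], [0.0, 0.0, 1.0]], 'cam_to_world': [[-0.0195, 0.989, -0.1467, 0.3613], [-0.9995, -0.0157, 0.0265, 0.0093], [0.0239, 0.1471, 0.9888, 1.1622], [0.0, 0.0, 0.0, 1.0]]}
```

View pics/s0.png

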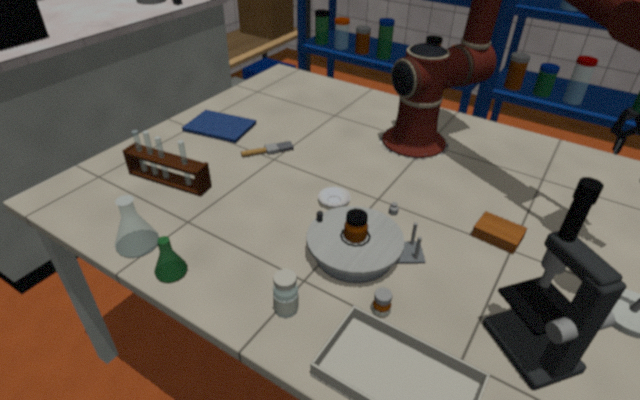

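View pics/t0.png

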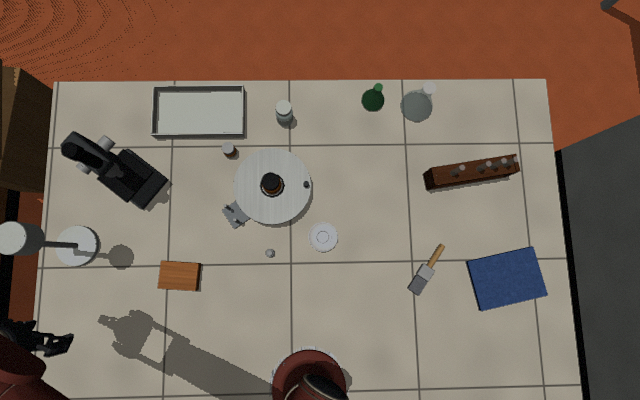

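The scene view shows the turntable around (355,242), with the peg at (320,216) and the posts near (415,245). In the top view the disc centre is about (272,186), the peg (306,184) and the gate plate (235,213). The dish is near the peg's clockwise side.

```bash
cat > h.py <<'E'
from plant import manip, cams
import cv2, numpy as np
def ray(n,uv):
    c=cams.get_calibration(n);K=np.array(c["camera_matrix"]);T=np.array(c["cam_to_world"])
    d=np.linalg.inv(K)@[uv[0],uv[1],1]; d=T[:3,:3]@[d[0],-d[1],-d[2]]
    return T[:3,3],d
def onz(n,uv,z):
    o,d=ray(n,uv); return o+d*(z-o[2])/d[2]
def proj(n,p):
    c=cams.get_calibration(n);K=np.array(c["camera_matrix"]);T=np.array(c["cam_to_world"])
    q=T[:3,:3].T@(np.array(p)-T[:3,3]); q=K@[q[0],-q[1],-q[2]]; return q[:2]/q[2]
E
python3 - <<'E'
from h import *
im=cv2.imread("pics/t0.png"); s=cv2.imread("pics/s0.png")
a=cv2.resize(im[140:260,210:350],None,fx=5,fy=5,interpolation=cv2.INTER_CUBIC)[:, :700]
cv2.imwrite("pics/tc.png",a)
cv2.imwrite("pics/sc.png",cv2.resize(s[180:290,290:440],None,fx=5,fy=5,interpolation=cv2.INTER_CUBIC))
for n,uv,z in(("top",(272,186),.058),("top",(306,184),.084),("top",(272,180),.123),("scene",(320,213),.084)):print(n,uv,onz(n,uv,z).round(4))
E
```

```text
top (272, 186) [0.5815 0.0988 0.058 ]
top (306, 184) [ 0.5808 -0.0012  0.084 ]
top (272, 180) [0.5856 0.0935 0.123 ]
scene (320, 213) [0.5857 0.0023 0.084 ]
```

View pics/tc.png

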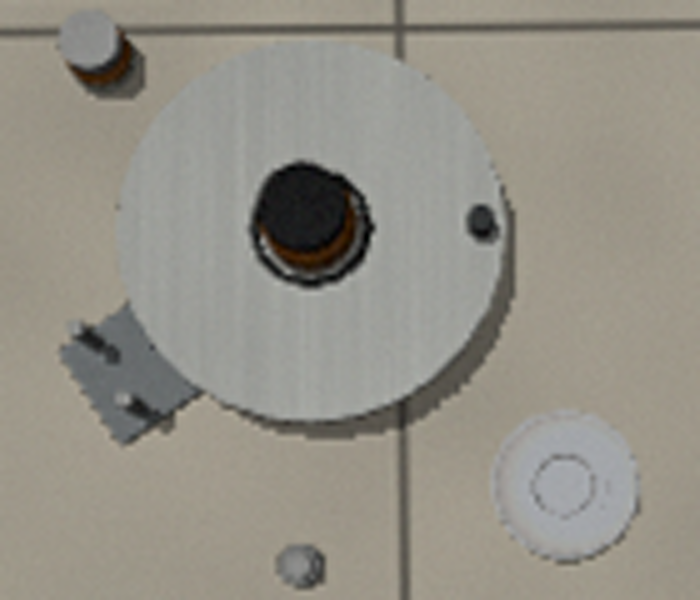

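View pics/sc.png

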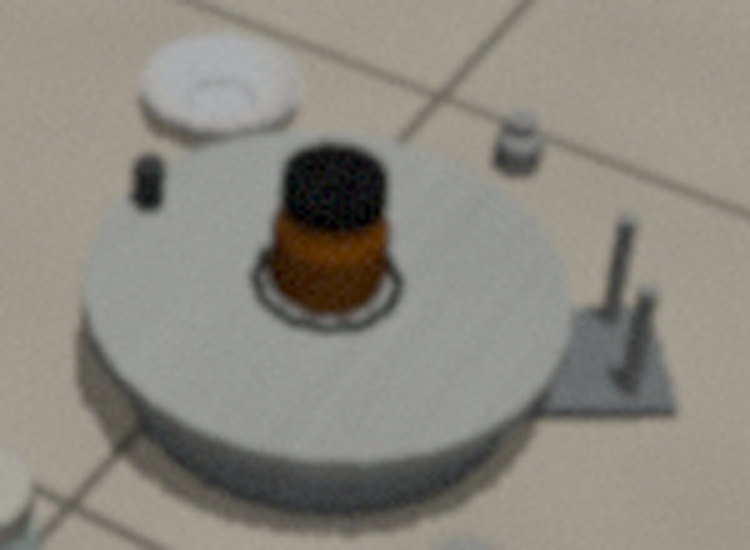

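Top crop: post tops at (77,329) and (122,400), disc centre (312,230), peg top (481,216). Scene crop: post tops (627,218) and (647,291), peg top (149,160).

Run:
```python
from h import *
t=lambda x,y:(210+(x+.5)/5-.5,140+(y+.5)/5-.5); s=lambda x,y:(290+(x+.5)/5-.5,180+(y+.5)/5-.5)
c=onz("top",t(312,230.5),.058);print("c",c, [np.hypot(*(onz("top",t(*p),.058)-c)[:2]) for p in((118,230),(506,230),(312,40),(312,421))])
rs=[onz("scene",s(*p),.058) for p in((82,290),(570,290),(332,135),(332,465))]
print("scene c", rs)
pt=onz("top",t(481,216),.084);ps=onz("scene",s(149,160),.084);print("peg",pt,ps)
g=[]
for a,b in(((77,329),(647,291)),((122,400),(627,218))):
    A=onz("top",t(*a),.076);B=onz("scene",s(*b),.076);print("post",A,B);g.append((A+B)/2)
for cc in(c,):
  m=(g[0]+g[1])/2-cc;print("gate mid r",np.hypot(*m[:2]),"ang",np.degrees(np.arctan2(m[1],m[0])))
  d=g[1]-g[0];print("sep",np.hypot(*d[:2]),"normal ang",np.degrees(np.arctan2(-d[0],d[1])),np.degrees(np.arctan2(d[0],-d[1])))
  p=(pt+ps)/2-cc;print("peg r",np.hypot(*p[:2]),"ang",np.degrees(np.arctan2(p[1],p[0])))
for n,x,y,z in(("dish",566,486,.018),("small",90,38,.055),("weight",301,565,.034)):print(n,onz("top",t(x,y),z))
from scipy.spatial.transform import Rotation as R
q=manip.state()["tool_rot"];print(R.from_quat(np.r_[q[1:],q[0]]).as_matrix().round(3))
```

```text
c [0.58242648 0.09883167 0.058     ] [np.float64(0.11388285004452385), np.float64(0.11444090619898879), np.float64(0.11616919067452035), np.float64(0.11274202347994336)]
scene c [array([0.65306394, 0.00750627, 0.058     ]), array([0.52542863, 0.19733254, 0.058     ]), array([0.48585142, 0.04731463, 0.058     ]), array([0.68487933, 0.1588893 , 0.058     ])]
peg [ 0.58431927 -0.00072172  0.084     ] [ 0.58198503 -0.00181265  0.084     ]
post [0.52321712 0.23215679 0.076     ] [0.52579467 0.23333776 0.076     ]
post [0.48181129 0.20600561 0.076     ] [0.48308538 0.20500553 0.076     ]
gate mid r 0.1438882548853918 ang 123.27686240210346
sep 0.050109370515717906 normal ang 122.93211286394788 -57.06788713605213
peg r 0.10010148065148633 ang -89.5846399550037
dish [ 0.43179843 -0.04963607  0.018     ]
small [0.70236638 0.23123962 0.055     ]
weight [0.38731991 0.10796769 0.034     ]
[[-0.939  0.343 -0.001]
 [ 0.343  0.939 -0.002]
 [ 0.    -0.002 -1.   ]]
```

Emit:
jog_arm --pt "-0.15 -0.128 0 -19.9" --pt "-0.15 -0.128 0 -19.9" --pt "-0.15 -0.128 0 -19.9" --pt "-0.15 -0.128 0 -19.9" --pt "-0.15 -0.128 0 -19.9" --fingers 0

```text
time: 0.52
tool_pos: [0.3118, 0.4129, 0.2023]
tool_rot: [-0.0, 0.001, 1.0, -0.001]
contact_force: [-0.3, -0.2, 0.2]
gripper_width: 0.298
```

Emit:
jog_arm --pt "-0.02 -0.036 0 0" --pt "-0.04 -0.072 0 0" --pt "-0.06 -0.108 0 0" --pt "-0.08 -0.144 0 0" --pt "-0.1 -0.18 0 0"

```text
time: 0.93
tool_pos: [0.411, 0.2333, 0.2027]
tool_rot: [-0.0, 0.001, 1.0, -0.0]
contact_force: [1.1, -0.6, -1.2]
gripper_width: -0.002
```

Emit:
jog_arm --pt "-0.02 -0.036 0 0" --pt "-0.04 -0.072 0 0" --pt "-0.06 -0.108 0.02 0" --pt "-0.08 -0.144 0.04 0" --pt "-0.1 -0.18 0.05 0"

```text
time: 1.35
tool_pos: [0.5057, 0.0607, 0.1534]
tool_rot: [-0.001, 0.001, 1.0, 0.0]
contact_force: [0.5, 0.8, -0.2]
gripper_width: 0.002
```

Emit:
jog_arm --pt "-0.015 -0.03 0.02 0" --pt "-0.034 -0.056 0.05 0" --pt "-0.034 -0.056 0.05 0" --pt "-0.034 -0.056 0.05 0"

```text
time: 1.68
tool_pos: [0.5384, 0.0052, 0.1022]
tool_rot: [-0.003, 0.003, 1.0, 0.0]
contact_force: [-0.4, 0.4, -0.2]
gripper_width: 0.001
```

Emit:
jog_arm --pt "-0.004 -0.006 0.015 0" --pt "-0.005 -0.006 0.033 0" --pt "-0.005 -0.006 0.033 0" --pt "-0.005 -0.006 0.033 0"

```text
time: 2.02
tool_pos: [0.5444, 0.0014, 0.0726]
tool_rot: [-0.001, 0.001, 1.0, 0.0]
contact_force: [-0.8, -0.5, -0.5]
gripper_width: -0.003
```

Run:
```python
from h import *
print(manip.state()["tool_pos"])
im=cv2.cvtColor(cams.grab_frame("scene"),cv2.COLOR_RGB2BGR)
cv2.imwrite("pics/s1.png",cv2.resize(im[150:290,270:440],None,fx=4,fy=4,interpolation=cv2.INTER_CUBIC))
print(manip.state()["tool_pos"])
```

```text
[0.5443582  0.00139121 0.07256623]
[0.54522225 0.00121199 0.07353451]
```

View pics/s1.png

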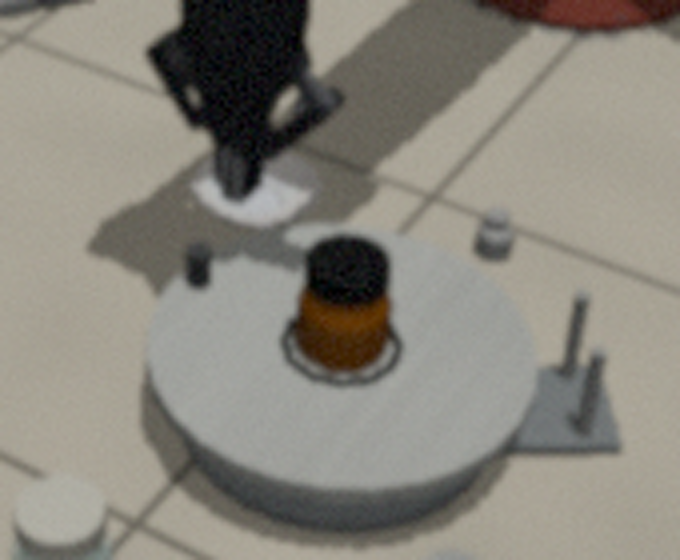

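The fingertip is at (232,195) in the crop, which is full-image pixel (328,199). It sits behind the peg, whose top is at (197,250) in the crop. I'll check where the measured TCP should project.

```bash
python3 -c "
from h import *
print(proj('scene',manip.state()['tool_pos']),proj('scene',[.583,-.001,.084]),proj('scene',[.545,.001,.1]))"
```

```text
[328.43017916 207.55315425] [319.45381846 211.93939151] [328.70517272 199.0047429 ]
```

Run:
```python
from h import *
im=cv2.cvtColor(cams.grab_frame("scene"),cv2.COLOR_RGB2BGR)
cv2.imwrite("pics/s2.png",cv2.resize(im[160:230,290:360],None,fx=8,fy=8,interpolation=cv2.INTER_CUBIC))
s=manip.state();print(s["time"],s["tool_pos"])
```

```text
2.1167 [0.54576501 0.00103575 0.07412587]
```

View pics/s2.png

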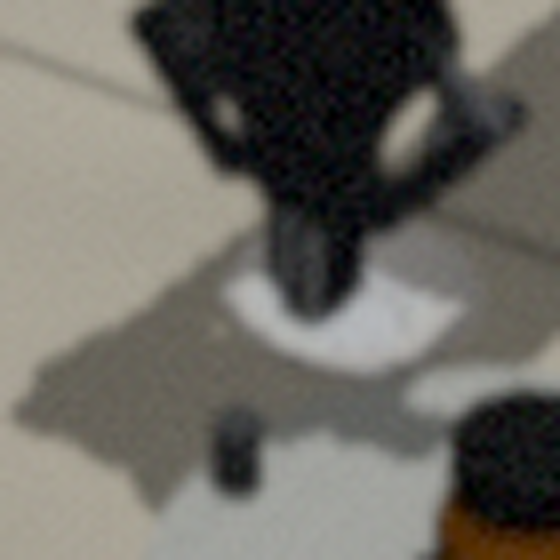

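The tip bottom is at full-image (329,199), about 8 px above the projection of the reported TCP. I'll cross-check with the top camera.

Run:
```python
from h import *
im=cv2.cvtColor(cams.grab_frame("top"),cv2.COLOR_RGB2BGR)
cv2.imwrite("pics/t2.png",cv2.resize(im[150:290,230:390],None,fx=5,fy=5,interpolation=cv2.INTER_CUBIC)[:600])
s=manip.state();print(s["time"],s["tool_pos"],s["joint_vel"].round(4),s["contact_force"])
for z in(.074,.1,.15,.2):print(z,(proj("top",[.5455,.001,z])-[230,150])*5)
print((proj("top",[.52,.001,.08])-[230,150])*5)
for p in((.5455,.001,.1),(.52,.001,.074),(.515,.001,.07)):print(p,proj("scene",p))
```

```text
2.1667 [0.54600111 0.00088891 0.07432016] [-0.0036  0.002  -0.0036  0.0002 -0.0051 -0.0015] [-0.07271519  0.19684267  0.1850722 ]
0.074 [377.05374211 233.1819544 ]
0.1 [377.27623246 225.51531032]
0.15 [377.73537221 209.69412493]
0.2 [378.24089994 192.27448774]
[377.8421067 275.1747511]
(0.5455, 0.001, 0.1) [328.59661518 199.10795962]
(0.52, 0.001, 0.074) [333.68501871 202.19588206]
(0.515, 0.001, 0.07) [334.66395598 202.43801991]
```

View pics/t2.png

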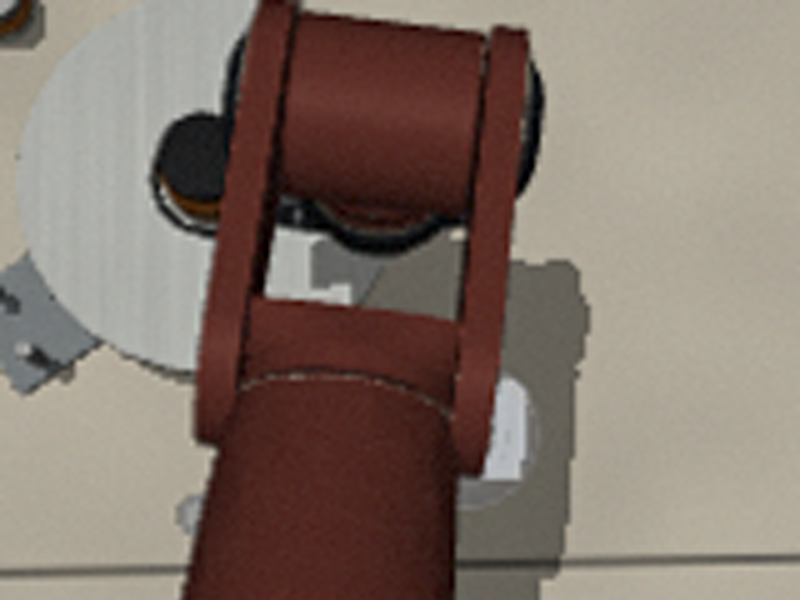

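Emit:
jog_arm --pt "0 0 0.002 0" --pt "0 0 0.005 0" --pt "0 0 0.008 0"

```text
time: 2.42
tool_pos: [0.5455, 0.0004, 0.0649]
tool_rot: [0.001, 0.001, 1.0, -0.0]
contact_force: [-0.1, -0.2, 0.1]
gripper_width: 0.002
```

Emit:
jog_arm --pt "0 0 0.002 0" --pt "0 0 0.004 0" --pt "0 0 0.006 0"

```text
time: 2.67
tool_pos: [0.545, 0.0003, 0.058]
tool_rot: [-0.0, 0.001, 1.0, 0.0]
contact_force: [-0.5, 0.2, -0.2]
gripper_width: 0.006
```

Emit:
jog_arm --pt "0 0 0.002 0" --pt "0 0 0.004 0" --pt "0 0 0.006 0"

```text
time: 2.92
tool_pos: [0.5451, 0.0003, 0.0521]
tool_rot: [-0.0, 0.001, 1.0, 0.0]
contact_force: [0.9, -0.6, -0.1]
gripper_width: -0.001
```

Run:
```python
from h import *
im=cv2.cvtColor(cams.grab_frame("scene"),cv2.COLOR_RGB2BGR)
cv2.imwrite("pics/s3.png",cv2.resize(im[160:230,290:360],None,fx=8,fy=8,interpolation=cv2.INTER_CUBIC))
s=manip.state();print(s["time"],s["tool_pos"],s["contact_force"])
```

```text
2.9667 [5.44753215e-01 2.94841153e-04 5.16881774e-02] [-0.20101117  0.39803122 -0.4778996 ]
```

View pics/s3.png

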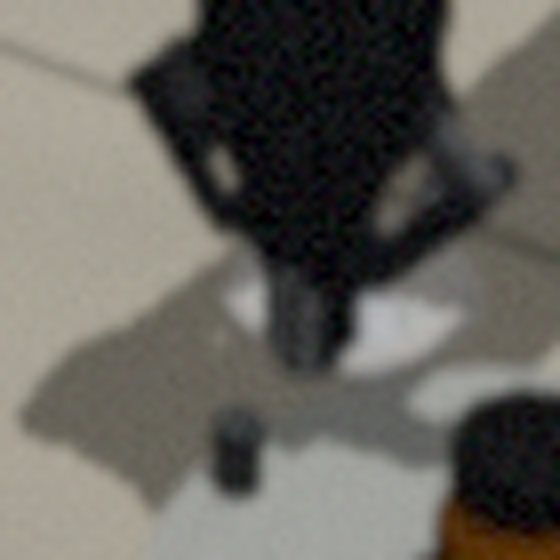

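The tip is now at (328,206.5), so it really sits about 23 mm higher than reported, at a true z of about 0.075. No contact at a reported z of 0.052 agrees with that. I'll lower it a bit more, then flick.

Emit:
jog_arm --pt "0 0 0.003 0" --pt "0 0 0.007 0" --pt "0 0 0.007 0"

```text
time: 3.22
tool_pos: [0.5444, 0.0004, 0.0443]
tool_rot: [-0.001, 0.001, 1.0, 0.0]
contact_force: [-0.3, -0.3, -1.4]
gripper_width: 0.003
```

Emit:
jog_arm --pt "-0.007 0 0 0" --pt "-0.022 0 0 0" --pt "-0.039 0 0 0" --pt "-0.056 0 0 0" --pt "-0.054 0 0 0"

```text
time: 3.63
tool_pos: [0.6026, -0.0002, 0.0463]
tool_rot: [0.002, 0.001, 1.0, -0.0]
contact_force: [-0.3, -0.4, 0.1]
gripper_width: -0.002
```

Emit:
jog_arm --pt "0.03 0 0 0" --pt "0.05 0 -0.03 0" --pt "0.05 0 -0.06 0"

```text
time: 3.88
tool_pos: [0.5431, 0.001, 0.1016]
tool_rot: [-0.005, 0.001, 1.0, 0.001]
contact_force: [0.6, 0.1, -0.1]
gripper_width: 0.0
```

```bash
cat >> h.py <<'E'
C=np.array([.5825,.099]);G=123.1
def pegang(save=None):
    t=manip.state()["time"]; a=cams.grab_frame("scene"); im=cv2.cvtColor(a,cv2.COLOR_RGB2BGR)
    if save: cv2.imwrite(save,im[150:290,270:440].repeat(4,0).repeat(4,1))
    # darkness sampled at peg mid-height (z=.071) round the circle
    g=cv2.GaussianBlur(cv2.cvtColor(im,cv2.COLOR_BGR2GRAY),(3,3),0)
    an=np.arange(0,360,2.); v=[]
    for q in np.radians(an):
        u=[proj("scene",[C[0]+.1*np.cos(q),C[1]+.1*np.sin(q),z]) for z in(.064,.071,.078)]
        v.append(np.mean([float(cv2.getRectSubPix(g,(1,1),tuple(map(float,x)))[0,0]) for x in u]))
    v=np.array(v); i=np.argsort(v)[:6]
    w=np.exp(-(v-v.min())/8); m=np.degrees(np.angle((w*np.exp(1j*np.radians(an))).sum()))
    return t,m%360,(m-G)%360,list(zip(an[i],v[i].round()))
E
python3 - <<'E'
from h import *
for k in range(3): print(pegang("pics/f%d.png"%k))
print(manip.state()["tool_pos"])
E
```

```text
(3.8833, np.float64(335.3500051792161), np.float64(212.25000517921615), [(np.float64(336.0), np.float64(40.0)), (np.float64(334.0), np.float64(43.0)), (np.float64(338.0), np.float64(48.0)), (np.float64(332.0), np.float64(54.0)), (np.float64(340.0), np.float64(75.0)), (np.float64(330.0), np.float64(77.0))])
(3.9333, np.float64(341.7084694294416), np.float64(218.6084694294416), [(np.float64(342.0), np.float64(41.0)), (np.float64(340.0), np.float64(46.0)), (np.float64(344.0), np.float64(47.0)), (np.float64(338.0), np.float64(63.0)), (np.float64(346.0), np.float64(77.0)), (np.float64(336.0), np.float64(93.0))])
(3.9833, np.float64(348.0043093067411), np.float64(224.9043093067411), [(np.float64(348.0), np.float64(43.0)), (np.float64(350.0), np.float64(47.0)), (np.float64(346.0), np.float64(50.0)), (np.float64(344.0), np.float64(73.0)), (np.float64(352.0), np.float64(75.0)), (np.float64(250.0), np.float64(97.0))])
[ 5.51165988e-01 -1.19698576e-05  1.08907969e-01]
```

Spinning at about 2.2 rad/s. I plan to brake on the third pass (about 1 rad/s), with the finger on the -x side of the disc at r ≈ 85 mm. It hovers above peg height until the peg has gone by on the last turn.

Emit:
jog_arm --pt "0.012 0.02 0 0" --pt "0.024 0.045 0 0" --pt "0.04 0.075 0 0" --pt "0.0535 0.099 0 0" --pt "0.0535 0.099 0 0"

```text
time: 4.45
tool_pos: [0.4929, 0.1025, 0.1037]
tool_rot: [-0.002, -0.001, 1.0, 0.001]
contact_force: [0.3, 0.3, -0.5]
gripper_width: -0.004
```

Emit:
jog_arm --pt "0 0 0 0" --pt "0 0 0 0" --pt "0 0 0 0" --pt "0 0 0 0" --pt "0 0 0 0"

```text
time: 4.87
tool_pos: [0.4963, 0.0987, 0.1053]
tool_rot: [-0.0, 0.002, 1.0, -0.0]
contact_force: [-0.3, 0.8, 0.1]
gripper_width: -0.001
```

Emit:
jog_arm --pt "0 0 0 0" --pt "0 0 0 0" --pt "0 0 0 0" --pt "0 0 0 0" --pt "0 0 0 0"

```text
time: 5.28
tool_pos: [0.4959, 0.0994, 0.1054]
tool_rot: [0.0, 0.001, 1.0, 0.0]
contact_force: [-0.4, 0.6, 0.0]
gripper_width: 0.002
```

Run:
```python
from h import *
print(manip.state()["tool_pos"])
for k in range(6): r=pegang("pics/g%d.png"%k if k==5 else None);print(r[:3],r[3][0])
print(manip.state()["tool_pos"],proj("scene",manip.state()["tool_pos"]))
```

```text
[0.49587041 0.09937256 0.10539089]
(5.2833, np.float64(149.96454792981055), np.float64(26.864547929810556)) (np.float64(150.0), np.float64(38.0))
(5.3333, np.float64(156.00953371793324), np.float64(32.90953371793324)) (np.float64(156.0), np.float64(39.0))
(5.3833, np.float64(162.3011020713617), np.float64(39.2011020713617)) (np.float64(162.0), np.float64(33.0))
(5.4333, np.float64(168.09406300009118), np.float64(44.99406300009119)) (np.float64(168.0), np.float64(29.0))
(5.4833, np.float64(173.42224973218882), np.float64(50.32224973218882)) (np.float64(174.0), np.float64(28.0))
(5.5333, np.float64(179.2032900454664), np.float64(56.103290045466395)) (np.float64(180.0), np.float64(29.0))
[0.49584001 0.09944112 0.1053937 ] [374.08566758 200.89172108]
```

View pics/g5.png

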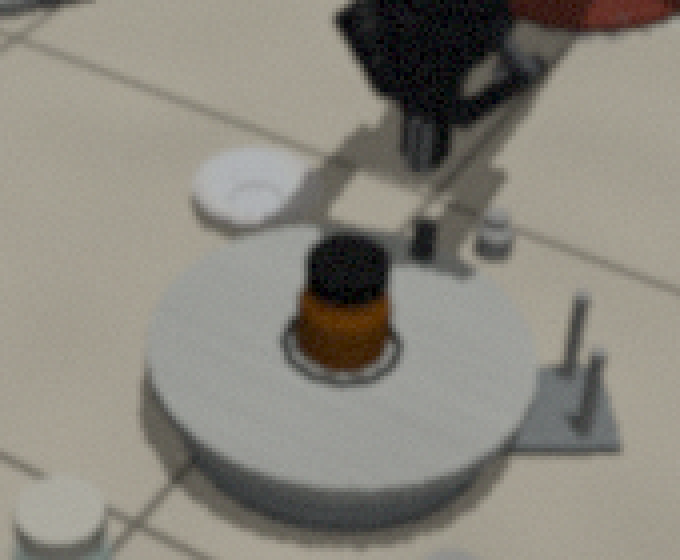

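The tip is at crop (425,168), again consistent with the z offset of about 25 mm, and the peg is passing beneath it. The disc is at 7.26 rad and 2.02 rad/s. I'll wait until it is past about 13.9 rad before lowering.

Emit:
jog_arm --pt "-0.005 0 0 0" --pt "-0.005 0 0 0" --pt "-0.005 0 0 0" --pt "-0.005 0 0 0" --pt "-0.005 0 0 0"

```text
time: 6.0
tool_pos: [0.5008, 0.0994, 0.1053]
tool_rot: [-0.0, 0.001, 1.0, 0.0]
contact_force: [0.7, -0.6, 0.9]
gripper_width: -0.003
```

Emit:
jog_arm --pt "0 0 0 0" --pt "0 0 0 0" --pt "0 0 0 0" --pt "0 0 0 0" --pt "0 0 0 0"

```text
time: 6.42
tool_pos: [0.5008, 0.0994, 0.1054]
tool_rot: [0.0, 0.001, 1.0, 0.0]
contact_force: [0.7, -0.6, 0.3]
gripper_width: -0.0
```

Emit:
jog_arm --pt "0 0 0 0" --pt "0 0 0 0" --pt "0 0 0 0" --pt "0 0 0 0" --pt "0 0 0 0"

```text
time: 6.83
tool_pos: [0.5009, 0.0994, 0.1054]
tool_rot: [0.0, 0.001, 1.0, -0.0]
contact_force: [0.3, -0.3, -0.2]
gripper_width: -0.003
```

Emit:
jog_arm --pt "0 0 0 0" --pt "0 0 0 0" --pt "0 0 0 0" --pt "0 0 0 0" --pt "0 0 0 0"

```text
time: 7.25
tool_pos: [0.5009, 0.0994, 0.1054]
tool_rot: [0.0, 0.001, 1.0, -0.0]
contact_force: [0.5, 0.1, 0.1]
gripper_width: 0.005
```

Emit:
jog_arm --pt "0 0 0 0" --pt "0 0 0 0" --pt "0 0 0 0" --pt "0 0 0 0" --pt "0 0 0 0"

```text
time: 7.67
tool_pos: [0.5008, 0.0994, 0.1054]
tool_rot: [-0.0, 0.001, 1.0, -0.0]
contact_force: [0.4, -0.3, 0.5]
gripper_width: -0.001
```

Emit:
jog_arm --pt "0 0 0 0" --pt "0 0 0 0" --pt "0 0 0 0" --pt "0 0 0 0" --pt "0 0 0 0"

```text
time: 8.08
tool_pos: [0.5008, 0.0994, 0.1054]
tool_rot: [-0.0, 0.001, 1.0, -0.0]
contact_force: [-0.4, -0.2, -0.8]
gripper_width: -0.005
```

Emit:
jog_arm --pt "0 0 0 0" --pt "0 0 0 0" --pt "0 0 0 0" --pt "0 0 0 0" --pt "0 0 0 0"

```text
time: 8.5
tool_pos: [0.5008, 0.0994, 0.1054]
tool_rot: [-0.0, 0.001, 1.0, -0.0]
contact_force: [-0.1, -0.4, 0.1]
gripper_width: -0.001
```

Emit:
jog_arm --pt "0 0 0 0" --pt "0 0 0 0" --pt "0 0 0 0" --pt "0 0 0 0" --pt "0 0 0 0"

```text
time: 8.92
tool_pos: [0.5008, 0.0994, 0.1054]
tool_rot: [0.0, 0.001, 1.0, -0.0]
contact_force: [-0.5, 0.6, -0.9]
gripper_width: 0.005
```

Run:
```python
from h import *
for k in range(4): r=pegang();print(r[:3],r[3][0])
print(manip.state()["tool_pos"])
```

```text
(8.9167, np.float64(177.43314866651784), np.float64(54.33314866651784)) (np.float64(178.0), np.float64(28.0))
(8.9667, np.float64(182.46836920589726), np.float64(59.36836920589724)) (np.float64(182.0), np.float64(29.0))
(9.0167, np.float64(187.31750183267545), np.float64(64.21750183267545)) (np.float64(188.0), np.float64(29.0))
(9.0667, np.float64(191.6909133096151), np.float64(68.59091330961508)) (np.float64(192.0), np.float64(29.0))
[0.50085188 0.09941479 0.10538154]
```

Emit:
jog_arm --pt "0 0 0.0 0" --pt "0 0 0.02 0" --pt "0 0 0.04 0" --pt "0 0 0.06 0" --pt "0 0 0.06 0"

```text
time: 9.53
tool_pos: [0.4973, 0.0992, 0.041]
tool_rot: [-0.004, 0.001, 1.0, -0.0]
contact_force: [-1.9, -0.7, -0.1]
gripper_width: -0.0
```

Emit:
jog_arm --pt "0 0 0 0" --pt "0 0 0 0" --pt "0 0 0 0"

```text
time: 9.78
tool_pos: [0.5022, 0.0995, 0.0472]
tool_rot: [0.001, 0.001, 1.0, 0.0]
contact_force: [-0.1, 0.7, 0.6]
gripper_width: 0.003
```

Run:
```python
from h import *
for k in range(3): r=pegang("pics/k%d.png"%k);print(r[:3],r[3][0])
s=manip.state();print(s["tool_pos"],s["contact_force"])
for z in(.058,.065,.07):print(z,(proj("scene",[.501,.0994,z])-[270,150])*4)
```

```text
(9.7833, np.float64(202.0303175266127), np.float64(78.93031752661273)) (np.float64(180.0), np.float64(30.0))
(9.8333, np.float64(209.26062526503023), np.float64(86.16062526503026)) (np.float64(180.0), np.float64(33.0))
(9.8833, np.float64(213.00093866310976), np.float64(89.90093866310974)) (np.float64(180.0), np.float64(30.0))
[0.5018394  0.09947023 0.04676053] [ 0.18259999  0.21771458 -0.35287427]
0.058 [405.5735499  268.39975666]
0.065 [406.5476967  259.65984266]
0.07 [407.24810364 253.37588588]
```

View pics/k2.png

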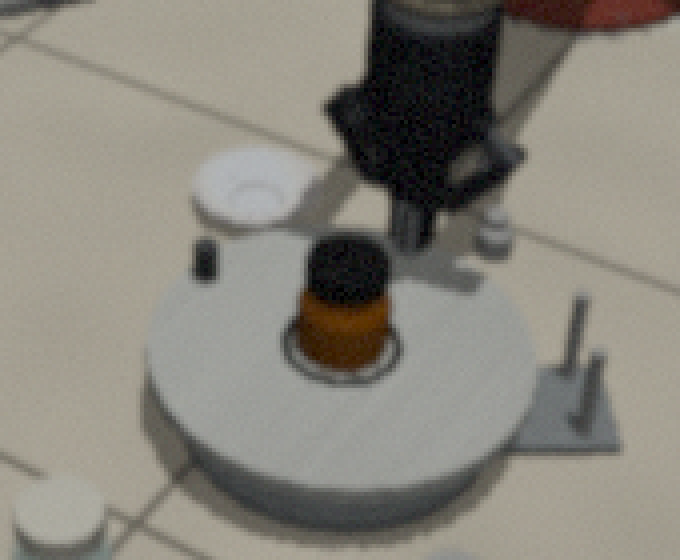

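Tip bottom at crop (412,250), so real z is about 0.072, and the peg is at (205,245). I'll lower to a few mm above the disc, masking the finger angles in the peg detector.

Emit:
jog_arm --pt "0 0 0.003 0" --pt "0 0 0.006 0" --pt "0 0 0.009 0" --pt "0 0 0.009 0" --pt "0 0 0.009 0"

```text
time: 10.35
tool_pos: [0.5004, 0.0994, 0.0358]
tool_rot: [-0.001, 0.001, 1.0, -0.0]
contact_force: [0.0, 0.1, 0.7]
gripper_width: -0.002
```

Emit:
jog_arm --pt "0 0 0 0" --pt "0 0 0 0" --pt "0 0 0 0" --pt "0 0 0 0" --pt "0 0 0 0"

```text
time: 10.77
tool_pos: [0.5009, 0.0994, 0.0365]
tool_rot: [0.0, 0.001, 1.0, -0.0]
contact_force: [0.5, -0.2, 0.0]
gripper_width: -0.001
```

Emit:
jog_arm --pt "0 0 0 0" --pt "0 0 0 0" --pt "0 0 0 0" --pt "0 0 0 0" --pt "0 0 0 0"

```text
time: 11.18
tool_pos: [0.5008, 0.0994, 0.0364]
tool_rot: [-0.0, 0.001, 1.0, 0.0]
contact_force: [0.3, 0.4, 0.8]
gripper_width: 0.0
```

```bash
sed -i 's/    v=np.array(v); i=/    v=np.array(v); v[(an>150)\&(an<215)]=255; i=/' h.py
python3 - <<'E'
from h import *
for k in range(5): r=pegang();print(r[:3],r[3][0])
s=manip.state();print(s["tool_pos"],s["contact_force"])
E
```

```text
(11.1833, np.float64(13.482463479277744), np.float64(250.38246347927776)) (np.float64(14.0), np.float64(41.0))
(11.2333, np.float64(17.56689870584601), np.float64(254.466898705846)) (np.float64(18.0), np.float64(40.0))
(11.2833, np.float64(21.404371182864015), np.float64(258.30437118286403)) (np.float64(22.0), np.float64(40.0))
(11.3333, np.float64(25.205188751236445), np.float64(262.1051887512365)) (np.float64(26.0), np.float64(41.0))
(11.3833, np.float64(29.148297042662207), np.float64(266.0482970426622)) (np.float64(30.0), np.float64(40.0))
[0.50083464 0.09940159 0.03637084] [ 0.50151469 -0.06356472  0.15401511]
```

At about 77°/s with 90° left at t=11.43, the gate passage should be at about 12.67.

Emit:
jog_arm --pt "0 0 0 0" --pt "0 0 0 0" --pt "0 0 0 0" --pt "0 0 0 0" --pt "0 0 0 0"

```text
time: 11.85
tool_pos: [0.5008, 0.0994, 0.0364]
tool_rot: [-0.0, 0.001, 1.0, 0.0]
contact_force: [0.1, -0.2, -0.3]
gripper_width: 0.001
```

Emit:
jog_arm --pt "0 0 0 0" --pt "0 0 0 0" --pt "0 0 0 0" --pt "0 0 0 0" --pt "0 0 0 0"

```text
time: 12.27
tool_pos: [0.5008, 0.0994, 0.0364]
tool_rot: [-0.0, 0.001, 1.0, -0.0]
contact_force: [0.1, 0.2, -0.7]
gripper_width: -0.001
```

Run:
```python
from h import *
r=pegang();print(r[:3],r[3][0])
s=manip.state();print(s["time"],s["tool_pos"],s["contact_force"])
```

```text
(12.2667, np.float64(93.81882014398519), np.float64(330.7188201439852)) (np.float64(94.0), np.float64(35.0))
12.3167 [0.50082642 0.09939567 0.03637157] [-0.24856297 -1.10178824 -0.8513679 ]
```

Emit:
jog_arm --pt "0 0 0 0" --pt "0 0 0 0" --pt "0 0 0.004 0" --pt "0 0 0.007 0" --pt "0 0 0.009 0"

```text
time: 12.73
tool_pos: [0.501, 0.0995, 0.0296]
tool_rot: [-0.001, 0.001, 1.0, -0.0]
contact_force: [-12.9, 0.3, 27.7]
gripper_width: -0.001
```

Emit:
jog_arm --pt "0 0 0 0" --pt "0 0 0 0" --pt "0 0 0 0"

```text
time: 12.98
tool_pos: [0.501, 0.0996, 0.0297]
tool_rot: [-0.001, 0.001, 1.0, 0.0]
contact_force: [-7.8, -0.3, 16.2]
gripper_width: -0.002
```

Run:
```python
from h import *
for k in range(3): r=pegang("pics/m%d.png"%k);print(r[:3],r[3][0])
s=manip.state();print(s["time"],s["tool_pos"],s["contact_force"])
```

```text
(12.9833, np.float64(120.42700233083956), np.float64(357.32700233083955)) (np.float64(120.0), np.float64(37.0))
(13.0333, np.float64(120.5555084824886), np.float64(357.4555084824886)) (np.float64(120.0), np.float64(36.0))
(13.0833, np.float64(120.49721570526489), np.float64(357.3972157052649)) (np.float64(120.0), np.float64(37.0))
13.1333 [0.50101372 0.09960676 0.02968523] [-7.10674956  0.10987472 14.91635796]
```

The disc has stopped about 2.6° (4.5 mm) short of the gate point, well inside 20 mm, with a force of about 15 N. I'll lift straight up and clear.

Emit:
jog_arm --pt "0 0 -0.003 0" --pt "0 0 -0.008 0" --pt "0 0 -0.02 0" --pt "0.0 0 -0.045 0" --pt "0.0 0 -0.08 0"

```text
time: 13.55
tool_pos: [0.4981, 0.0992, 0.1053]
tool_rot: [-0.003, 0.001, 1.0, -0.0]
contact_force: [1.0, 0.3, -0.7]
gripper_width: 0.0
```

Emit:
jog_arm --pt "0.01 0 -0.03 0" --pt "0.03 0 -0.06 0" --pt "0.05 0 -0.08 0" --pt "0.05 0 -0.08 0" --pt "0.05 0 -0.08 0"

```text
time: 13.97
tool_pos: [0.4516, 0.0996, 0.1896]
tool_rot: [0.002, 0.001, 1.0, 0.0]
contact_force: [-0.6, -0.6, -0.4]
gripper_width: -0.002
```

Run:
```python
from h import *
for k in range(2): r=pegang("pics/z%d.png"%k);print(r[:3],r[3][0])
s=manip.state();print(s["time"],s["tool_pos"],s["contact_force"],abs(s["joint_vel"]).max())
```

```text
(13.9667, np.float64(120.71166612049849), np.float64(357.6116661204985)) (np.float64(120.0), np.float64(36.0))
(14.0167, np.float64(120.54905898134918), np.float64(357.4490589813492)) (np.float64(120.0), np.float64(36.0))
14.0667 [0.45055305 0.09945478 0.18653264] [-0.28769053 -0.06420535 -0.16912279] 0.02902417719856238
```

View pics/z1.png

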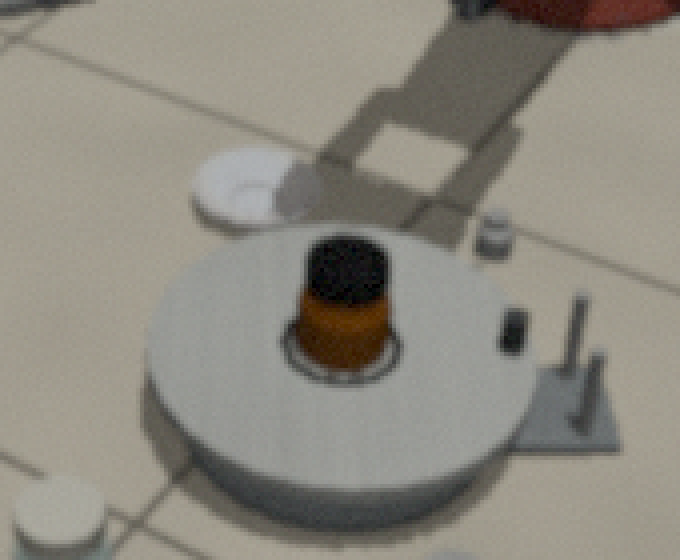

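The peg at crop (513,330) faces the gap between the posts at (577,330) and (595,395). The jar stands centred, the dish and weight are unmoved and the hand is clear, so I'm handing in.

```bash
python3 -c "
from plant import manip
print(manip.job_done())"
```

```text
the job is handed in; nothing more can be done
None
```

I flicked the peg with the shut fingertips and the disc ran free at about 2.2 rad/s. It passed the gate twice untouched, and I braked it with one press on its top on the third pass. I handed in at about 14 s of the 51 s allowed; no verdict was reported.

**Last checks:**
- **Peg:** it is at rest about 2.5° short of the gate line, roughly 4.5 mm from the gate point against the 20 mm allowed. It did not move when I lifted the finger.
- **Brake:** the one reading during the stop showed about 28 N upward on the tool (31 N in all). It held at about 15 N with the disc still.
- **Jar and bench:** by eye in the last scene crop the jar stands upright in the middle, and the dish and weight look unmoved. The slide box and brush, and most of the small and tall jars, lie outside that crop. I did not re-measure any of the bench things, and the hand never came near those four.
- **Robot:** the hand is clear, with the contact force back to noise.

**One disagreement:** the reported tool height was wrong by about 25 mm; the fingertip really sits that much higher than the state says. I found this from the camera images and corrected for it. Contact at a reported height of about 0.03 m on the 0.058 m disc agreed roughly (28 mm).

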